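# Put the red marker back on its rest

## Robot

A 6-joint arm with a two-finger parallel gripper is mounted at the origin on the work surface. World frame = base frame: x ahead of the robot, y to its left, z up, the work surface at z = 0. Lengths are in m, angles in rad, forces in N, time in s.
With the tool pointing down it reaches from about 0.275 to 0.85 m from the base axis. Payload 5.2 kg.
Tool frame: the origin (TCP) lies midway between the tips of the shut fingers; the grasp point (between the pads) lies 19 mm behind it; x points along the fingers, y is the direction in which the jaws open and shut, and the axes are right-handed (so a half turn about x gives the same grasp; the last joint's range is limited). The gripper opens to 85 mm and grips with 20 to 120 N. Pads are 22 mm wide; open, the fingers measure 114 mm over their backs; the gripper's body (76 mm by 85 mm) begins 54 mm behind the grasp point. The pads swing forward as they close: fully open they stand 13 mm farther back than shut.
Start: joints at [1.05, 0.259, 1.535, -0, 1.348, -0.203], TCP at [0.172, 0.522, 0.231] pointing down, gripper open.
Joint ranges: [-3.14, 3.14], [-0.91, 2.08], [0.19, 2.58], [-1.22, 4.36], [0.22, 2.71], [-3.12, 3.12]. Speed limits (rad/s): [2.57, 2.57, 3.14, 3.14, 3.14, 3.14].

## Interface

Orientations are given as a 3x3 rotation matrix whose columns are the frame's x, y, z axes.
In Python, from bench import r gives the robot as it stands.
- The arm moves only by the shell command python3 -m pendant 'ROWS' [FORCE]. ROWS is a JSON object of lists of equal length, an entry for each row: "dp": the shift along the tool's x, y, z in m, a list of three; "delta_rot": the turn, a rotation vector about the tool's x, y, z in degrees, a list of three; "grip": the finger opening in m, from 0 to 0.0854. In form: {"dp": [[x, y, z], ...], "delta_rot": [[rx, ry, rz], ...], "grip": [grip, ...]}. A call has 1 to 20 rows; each row shifts and turns the commanded pose from where the row before left it, along the tool's axes as they then stand; what a row does not reach is not made up. A row lasts 1/12 s, in which the tool goes at most 41.7 mm and 7.16 degrees, less where a joint would pass 70% of its speed; a pose out of reach is approached as far as the arm can. A call with a gripper value outside its range is refused whole. The fingers move at their own pace and stop on an object; FORCE is the grip in N (left out, the last holds). Time passes only in rows, so rows that do not move let the fingers close. It gives the time, the measured TCP pose, the force and the opening at its end, in the units of the state.
- r.observe(): the state, without advancing time (a new reading comes with each control period).
- r.get_image(name): name is "scene" or "top" or "wrist"; returns the picture (480x640x3 uint8, red, green, blue); there is no depth.
- r.camera_info(name): a dict with "fx", "fy", "cx", "cy" (pixels), "T" (4x4, takes a point from camera to world coordinates). Camera axes: x right, y up, looking along -z (the intrinsics and any distortion apply to the point x, -y, -z); pixel columns grow to the right and rows downward; lengths in m; the calibration is good to about 2 mm. The wrist camera is an equidistant fisheye: a pixel r from the principal point sees the ray r / f radians off the axis. A picture is of the moment at which its call begins: read the wrist's pose just before it. camera_info takes no time and is no camera call; for the wrist camera it gives the pose at the moment of the call.
- r.hand_in(): hands the job in, once; it reports no verdict.
The state is a dict: "time_s": time; "qpos": joint angles; "qvel": joint speeds; "tau": joint torques, N m; "position": TCP position; "eef_rot": TCP orientation; "ft_force": force on the tool from outside, world axes, zero at the start; "moment": the same for the moment, N m; "finger_gap": finger opening in m.
Only numpy, scipy, OpenCV 4.12 (cv2) and the standard library are available. Lean on these libraries where they do the work, as an engineer would, in place of code of your own. Each camera call takes 0.05 s, during which the arm holds its last target. There are 200 camera calls.

## Task

Find the red marker among the odds and ends in the blue stationery tray, lift it out and lay it across both saddles of the empty red rest on the wooden rack, roughly centred, either way round. Lower it into the saddles before letting go rather than dropping it. Do not shove the tray's other things about, and leave the blue and green markers in their rests.

Things in the scene. Friction and masses are not known exactly. Their poses are not given: they have to be found in the camera images.
- red_marker_center (a point): Chunky square-barrelled marker, 130 long (own x) x 20 wide (y) x 20 high (z) mm, 25 to 50 g, red all over with one thin white band (22 mm from the middle); this point is its very centre, 10 mm above its underside. Starts lying flat on the tray's floor (centre 15 mm above the work surface), at any of six places in the tray, roughly along the tray's long side (within 20 degrees).
- rest_red_seat (a point): Empty red rest on the rack: two red U-shaped saddles, middles 94 mm apart along x (each 14 mm long), an 80 mm gap between them for the fingers. A marker lies along x across both. This point: where a seated marker's centre comes, midway, 40 mm above the work surface, 10 mm above the saddle floors. Slots are 30 mm wide in y; prongs 6 mm thick, rising 12 mm above the saddle floor. Fixed.
- tray: Blue open stationery tray, 380 (x) x 290 (y) x 50 (high) mm outside, walls and floor 5 mm thick, fixed; origin at the centre of its underside. Holds the red marker and five other things, roughly on a grid 174 mm (x) by 75 mm (y), and small bits (clips, sharpener, magnet, up to 12 high) down its middle. It may stand on either side of the robot, the rack on the other.
- rack: Light wooden board 170 (x) x 270 (y) x 10 (high) mm, fixed, that carries the red, blue and green rests (all alike, each red, blue or green plastic) 85 mm apart along y, in any order, x axes parallel to its own; origin at the centre of its underside.
- blue_marker_center (a point): Chunky square-barrelled marker, 130 long (own x) x 20 wide (y) x 20 high (z) mm, 25 to 50 g, blue; this point is its very centre, 10 mm above its underside. Lies in the blue rest; must stay there.
- green_marker_center (a point): Chunky square-barrelled marker, 130 long (own x) x 20 wide (y) x 20 high (z) mm, 25 to 50 g, green; this point is its very centre, 10 mm above its underside. Lies in the green rest; must stay there.
- black_marker_center (a point): Chunky square-barrelled marker, 130 long (own x) x 20 wide (y) x 20 high (z) mm, 25 to 50 g, black; this point is its very centre, 10 mm above its underside. In the tray, not wanted.
- yellow_marker_center (a point): Chunky square-barrelled marker, 130 long (own x) x 20 wide (y) x 20 high (z) mm, 25 to 50 g, yellow; this point is its very centre, 10 mm above its underside. In the tray, not wanted.
- stapler_center (a point): Black and grey stapler, 125 x 32 x 38 high mm, in the tray, not wanted; this point is its centre, 19 mm above its underside.
- eraser_center (a point): White eraser in a blue sleeve, 60 x 24 x 14 high mm, in the tray, not wanted; this point is its centre.
- staple_box_center (a point): Brown cardboard box of staples, 75 x 45 x 20 high mm, in the tray, not wanted; this point is its centre.
Mind the look-alikes: they are no part of the job. Leave any orange look-alike of the part that bears red_marker_center alone.

How it is judged:
By the outcome, as a careful person would: the job done as asked, in the order asked, and still so for the second after the job is handed in, with the robot touching nothing.
It also fails if it takes over 40 s, if anything falls off the work surface, if the arm or the gripper's body presses on something with over 40 N, if the wrist force passes 120 N, or if a joint passes its speed limit or range.

## Working session

There is one attempt and no reset: what is moved stays moved. The work goes in short steps, Python scripts to look and compute and a shell command to move; the robot and the scene stay as the last step left them, time stands still between calls to the robot, and variables do not carry over. Pictures are saved under pics/ and viewed, about 8 in all and at most 12, crops included, and the job is handed in when it is done.

```bash
mkdir -p pics; ls
python3 - <<'E'
from bench import r
import cv2,numpy as np
np.set_printoptions(precision=4,suppress=True)
for n in("top","scene"):
    im=r.get_image(n); cv2.imwrite(f"pics/{n}0.png",im[...,::-1]); c=r.camera_info(n); print(n,c)
s=r.observe();print(s["time_s"],s["position"],s["eef_rot"],s["finger_gap"])
E
```

```text
pics
top {'fx': 518.1162210983388, 'fy': 518.1162210983388, 'cx': 321.2494849866787, 'cy': 236.01426346269952, 'T': array([[-0.0305,  0.9793, -0.2   ,  0.233 ],
       [-0.9995, -0.0293,  0.0089,  0.0139],
       [ 0.0028,  0.2002,  0.9798,  1.1737],
       [ 0.    ,  0.    ,  0.    ,  1.    ]])}
scene {'fx': 537.512152791888, 'fy': 537.512152791888, 'cx': 319.2614292281454, 'cy': 232.03742371679152, 'T': array([[ 0.553 , -0.6444,  0.5281,  1.0225],
       [ 0.8331,  0.423 , -0.3562, -0.3712],
       [ 0.0061,  0.637 ,  0.7708,  0.864 ],
       [ 0.    ,  0.    ,  0.    ,  1.    ]])}
0.1 [0.1716 0.5221 0.2306] [[-0.0008  0.3124  0.9499]
 [-0.0014  0.9499 -0.3124]
 [-1.     -0.0016 -0.0003]] 0.08522331097610225
```

View pics/top0.png

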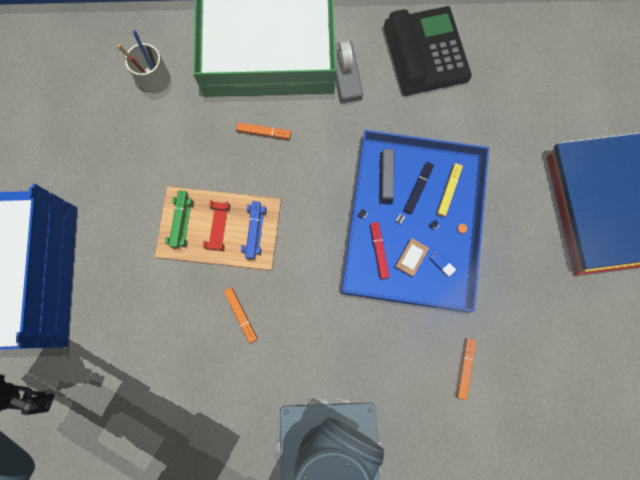

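Candidates: red marker in the tray at (379,250). Look-alikes are the orange ones at (264,131), (240,315) and (467,368), all outside the tray, and the empty red rest at (217,226). I choose (379,250), since it is red with one white band and lies in the tray. Next I measure it and check a close crop.

```bash
cat > h.py <<'E'
import cv2,numpy as np
np.set_printoptions(precision=4,suppress=True)
def cast(c,uv,z,fish=False):
    x=(uv[0]-c["cx"])/c["fx"];y=(uv[1]-c["cy"])/c["fy"]
    if fish:
        t=np.hypot(x,y);k=np.sin(t)/t if t>1e-9 else 1;d=np.array([x*k,y*k,np.cos(t)])
    else:d=np.array([x,y,1.])
    T=c["T"];d=T[:3,:3]@(d*[1,-1,-1]);p=T[:3,3];return p+d*(z-p[2])/d[2]
def redmask(im):
    h=cv2.cvtColor(im,cv2.COLOR_RGB2HSV)
    return (((h[...,0]<5)|(h[...,0]>172))&(h[...,1]>140)&(h[...,2]>60)).astype(np.uint8)
def blobs(m,n=40):
    m=cv2.morphologyEx(m,cv2.MORPH_CLOSE,np.ones((5,5)))
    return [cv2.minAreaRect(c) for c in cv2.findContours(m,0,2)[0] if cv2.contourArea(c)>n]
def rect(c,b,z,fish=False):
    P=np.array([cast(c,q,z,fish)[:2] for q in cv2.boxPoints(b)]);e=[P[1]-P[0],P[2]-P[1]]
    L=max(e,key=np.linalg.norm);return P.mean(0),[np.linalg.norm(v) for v in e],np.degrees(np.arctan2(L[1],L[0]))
E
python3 - <<'E'
from h import *
from bench import r
ims=[]
for n in("top","scene"):
    im=cv2.imread(f"pics/{n}0.png")[...,::-1].copy();c=r.camera_info(n)
    for b in blobs(redmask(im)):
        print(n,np.array(b[0]),np.array(b[1]),*[(z,rect(c,b,z)) for z in(.022,.033)])
t=cv2.imread("pics/top0.png")
a=cv2.resize(t[125:315,340:495],None,fx=2.5,fy=2.5,interpolation=2);b=cv2.resize(t[180:275,150:285],None,fx=2.9,fy=2.9,interpolation=2)
o=np.zeros((a.shape[0],a.shape[1]+b.shape[1],3),np.uint8);o[:,:a.shape[1]]=a;o[:b.shape[0],a.shape[1]:]=b
cv2.imwrite("pics/crop.png",o)
E
```

```text
top [379.3077 250.0385] [55.5009  7.6485] (0.022, (array([ 0.4326, -0.1265]), [np.float64(0.0175434222605401), np.float64(0.12661775232063074)], np.float64(-171.92267121531148))) (0.033, (array([ 0.4307, -0.1251]), [np.float64(0.017375860192673627), np.float64(0.12540839122264397)], np.float64(-171.92267121531148)))
top [215.685  225.2977] [19.3873 47.5179] (0.022, (array([0.5008, 0.2429]), [np.float64(0.11036246622290055), np.float64(0.04483927233163458)], np.float64(-7.766154548999523))) (0.033, (array([0.4982, 0.2407]), [np.float64(0.10930836384877306), np.float64(0.04441100006628425)], np.float64(-7.766154548999555)))
scene [630.8043 258.4055] [ 5.7138 42.0775] (0.022, (array([0.8364, 0.4934]), [np.float64(0.11696491939754583), np.float64(0.010226013803049423)], np.float64(109.43063800090655))) (0.033, (array([0.8388, 0.4821]), [np.float64(0.1154369353915946), np.float64(0.010092425154280332)], np.float64(109.4306380009065)))
scene [253.5 262. ] [58.6899 10.6066] (0.022, (array([ 0.4364, -0.1307]), [np.float64(0.023255532763269884), np.float64(0.13401414756304422)], np.float64(7.713680323517311))) (0.033, (array([ 0.444 , -0.1338]), [np.float64(0.02295173156975665), np.float64(0.1322634391018897)], np.float64(7.713680323517266)))
scene [421.0473 203.0587] [53.2836 24.2061] (0.022, (array([0.4956, 0.2443]), [np.float64(0.06622801228106748), np.float64(0.13500916541279068)], np.float64(-9.018877375988525))) (0.033, (array([0.5025, 0.2362]), [np.float64(0.06536283540553373), np.float64(0.1332454584272249)], np.float64(-9.018877375988513)))
scene [588.3478 114.8062] [ 4.8957 54.5544] (0.022, (array([0.4979, 0.7899]), [np.float64(0.17981183485468183), np.float64(0.01830737780813377)], np.float64(87.72332103416436))) (0.033, (array([0.5047, 0.7748]), [np.float64(0.177462843301027), np.float64(0.018068217377589114)], np.float64(87.72332103416434)))
```

View pics/crop.png

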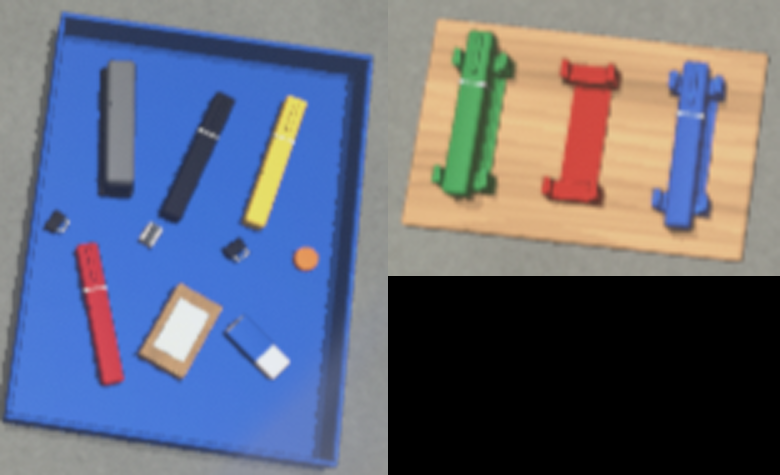

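View pics/scene0.png

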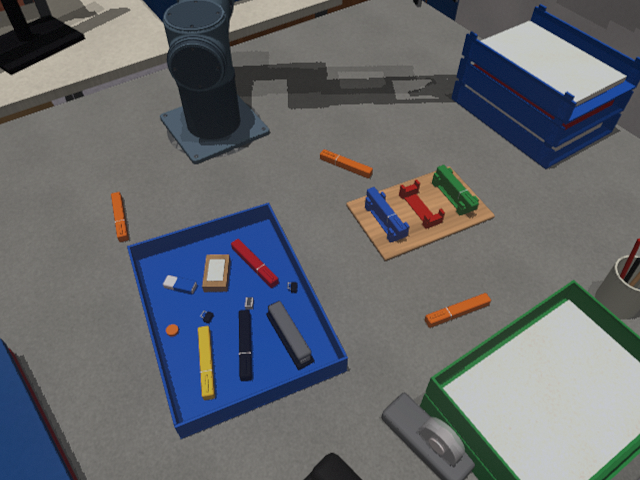

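The crop confirms a red barrel with a white band, about 127x18 mm, lying in the tray with yaw about 8°. The scene view shows it at (254,262) and the empty red rest at (421,203), between the blue and green rests. First I go over the rest for a close look.

```bash
python3 -m pendant '{"dp":[[0,-0.0118,0.0284],[0,-0.0118,0.0284],[0,-0.0118,0.0284],[0,-0.0118,0.0284],[0,-0.0118,0.0284],[0,-0.0118,0.0284],[0,-0.0118,0.0284],[0,-0.0118,0.0284],[0,-0.0118,0.0284],[0,-0.0118,0.0284],[0,-0.0118,0.0284],[0,-0.0118,0.0284],[0,-0.0118,0.0284],[0,-0.0118,0.0284],[0,0,0],[0,0,0]],"delta_rot":[[0,0,0],[0,0,0],[0,0,0],[0,0,0],[0,0,0],[0,0,0],[0,0,0],[0,0,0],[0,0,0],[0,0,0],[0,0,0],[0,0,0],[0,0,0],[0,0,0],[0,0,0],[0,0,0]],"grip":[0.05,0.05,0.05,0.05,0.05,0.05,0.05,0.05,0.05,0.05,0.05,0.05,0.05,0.05,0.05,0.05]}' 40
python3 - <<'E'
from h import *
from bench import r
c=r.camera_info("wrist");im=r.get_image("wrist");cv2.imwrite("pics/w1.png",im[...,::-1])
print(c)
for b in blobs(redmask(im),200): print(b,rect(c,b,.03,True))
h=cv2.cvtColor(im,cv2.COLOR_RGB2HSV)
for n,lo,hi in(("blue",105,125),("green",50,80)):
    m=((h[...,0]>lo)&(h[...,0]<hi)&(h[...,1]>120)&(h[...,2]>60)).astype(np.uint8)
    for b in blobs(m,200): print(n,b,rect(c,b,.05,True))
E
```

```text
time_s: 1.43
position: [0.4987, 0.24, 0.2305]
eef_rot: [[-0.001, 0.315, 0.949], [-0.0, 0.949, -0.315], [-1.0, -0.001, -0.001]]
ft_force: [-0.7, 1.0, 0.2]
finger_gap: 0.0502
{'fx': 371.64829954431775, 'fy': 371.64829954431775, 'cx': 314.4095162434879, 'cy': 245.7275638613155, 'T': array([[ 0.3148, -0.9088, -0.274 ,  0.4292],
       [ 0.9492,  0.3012,  0.0916,  0.2632],
       [-0.0007, -0.2889,  0.9574,  0.3732],
       [ 0.    ,  0.    ,  0.    ,  1.    ]])}
((28.620620727539062, 261.15362548828125), (98.38703155517578, 18.641754150390625), 60.83238220214844) (array([ 0.4347, -0.1143]), [np.float64(0.03798124883662941), np.float64(0.12323653000445545)], np.float64(8.891279141011138))
((313.8700256347656, 216.86602783203125), (115.42635345458984, 46.429344177246094), 79.5625228881836) (array([0.5021, 0.2386]), [np.float64(0.04267748385880967), np.float64(0.11242931376528084)], np.float64(-7.327960071987467))
blue ((620.0, 449.0), (60.0, 38.0), 90.0) (array([1.0999, 0.6602]), [np.float64(0.1294510235049174), np.float64(0.29735394654441355)], np.float64(17.2843135173214))
blue ((228.14981079101562, 230.9658203125), (135.36611938476562, 49.07472229003906), 77.14191436767578) (array([0.4857, 0.1602]), [np.float64(0.04570035799951675), np.float64(0.12648492543959447)], np.float64(-8.015925514727233))
blue ((56.99999237060547, 298.99993896484375), (113.99998474121094, 267.99993896484375), 0.0) (array([ 0.5181, -0.1342]), [np.float64(0.49785511286331724), np.float64(0.16752537532360182)], np.float64(136.52119472171069))
blue ((592.5, 96.0), (192.0, 93.0), 90.0) (array([0.4563, 0.5789]), [np.float64(0.16175411330951925), np.float64(0.2387861859935258)], np.float64(-18.861091367760668))
green ((404.7817077636719, 205.70578002929688), (137.11544799804688, 46.534889221191406), 80.62293243408203) (array([0.5145, 0.3224]), [np.float64(0.041873867821233535), np.float64(0.12977610813198803)], np.float64(-4.797458263826066))
```

View pics/w1.png

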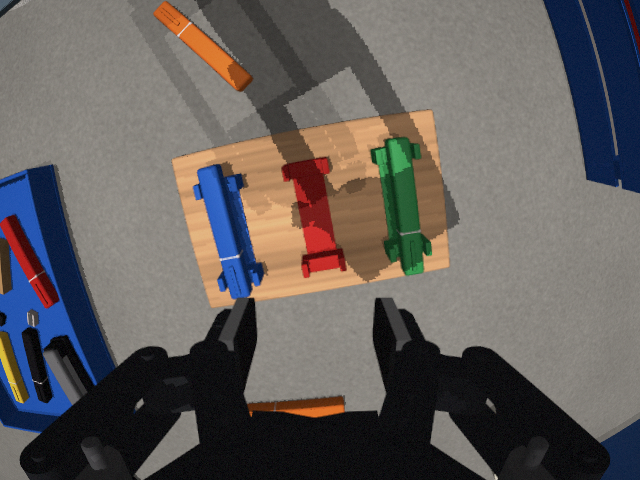

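The wrist view shows the empty red rest centred near (314,215), blue marker at (228,231), green at (404,206). The board corners should give yaw more cleanly.

Run:
```python
from h import *
from bench import r
c=r.camera_info("wrist");f=lambda u,z:cast(c,u,z,True)[:2]
B=np.array([f(u,.01) for u in[(173,157),(433,110),(450,267),(212,306)]])
print(B.mean(0)); 
for i in range(4):
    e=B[(i+1)%4]-B[i];print(np.linalg.norm(e),np.degrees(np.arctan2(e[1],e[0])))
im=cv2.imread("pics/w1.png")[150:285,270:360];cv2.imwrite("pics/w1c.png",cv2.resize(im,None,fx=4.4,fy=4.4,interpolation=2))
```

```text
[0.4994 0.2422]
0.26539463410800673 81.76165799977093
0.16738627995953229 -7.8542166481041535
0.2657850767494105 -98.30847180321865
0.1670588019159112 172.01269330936452
```

View pics/w1c.png

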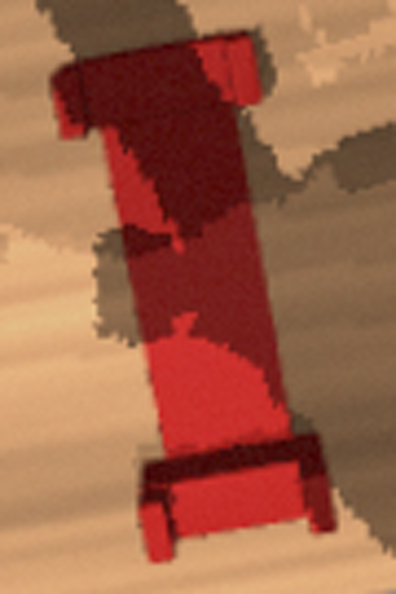

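```bash
python3 -m pendant '{"dp":[[0,-0.0335,0.0049],[0,-0.0335,0.0049],[0,-0.0335,0.0049],[0,-0.0335,0.0049],[0,-0.0335,0.0049],[0,-0.0335,0.0049],[0,-0.0335,0.0049],[0,-0.0335,0.0049],[0,-0.0335,0.0049],[0,-0.0335,0.0049],[0,-0.0335,0.0049],[0,0,0],[0,0,0],[0,0,0],[0,0,0],[0,0,0],[0,0,0],[0,0,0],[0,0,0]],"delta_rot":[[0,0,0],[0,0,0],[0,0,0],[0,0,0],[0,0,0],[0,0,0],[0,0,0],[0,0,0],[0,0,0],[0,0,0],[0,0,0],[-5.2,0,0],[-5.2,0,0],[-5.2,0,0],[-5.2,0,0],[-5.2,0,0],[0,0,0],[0,0,0],[0,0,0]],"grip":[0.05,0.05,0.05,0.05,0.05,0.05,0.05,0.05,0.05,0.05,0.05,0.05,0.05,0.05,0.05,0.05,0.05,0.05,0.05]}' 40
python3 - <<'E'
from h import *
from bench import r
c=r.camera_info("wrist");im=r.get_image("wrist");cv2.imwrite("pics/w2.png",im[...,::-1])
for b in blobs(redmask(im),200): print(b,rect(c,b,.025,True),rect(c,b,.02,True))
s=r.observe();print(s["position"],s["eef_rot"])
E
```

```text
time_s: 3.07
position: [0.4339, -0.1248, 0.2313]
eef_rot: [[-0.0, -0.134, 0.991], [0.0, 0.991, 0.134], [-1.0, 0.0, 0.0]]
ft_force: [0.3, -0.1, -0.4]
finger_gap: 0.0503
((585.1536254882812, 308.0702209472656), (35.937232971191406, 86.73788452148438), 24.567171096801758) (array([0.5045, 0.2435]), [np.float64(0.11111111529114243), np.float64(0.07570540298228871)], np.float64(172.48146382931066)) (array([0.5065, 0.2489]), [np.float64(0.11270355906601798), np.float64(0.07679041232080269)], np.float64(172.48146382931066))
((2.688199043273926, 286.64886474609375), (86.27110290527344, 14.391009330749512), 77.00537872314453) (array([ 0.5848, -0.5389]), [np.float64(0.03443373378108466), np.float64(0.12343894065896184)], np.float64(5.4721689349008695)) (array([ 0.588 , -0.5447]), [np.float64(0.03492723782756743), np.float64(0.1252080667460731)], np.float64(5.4721689349008376))
((310.5, 211.5), (129.0, 19.0), 90.0) (array([ 0.4347, -0.1286]), [np.float64(0.017639195467485488), np.float64(0.12764178945311808)], np.float64(7.947171570455535)) (array([ 0.4358, -0.1285]), [np.float64(0.017892000301119006), np.float64(0.12947115074155421)], np.float64(7.947171570455524))
[ 0.4339 -0.125   0.2313] [[-0.     -0.1344  0.9909]
 [ 0.0001  0.9909  0.1344]
 [-1.      0.0001 -0.    ]]
```

View pics/w2.png

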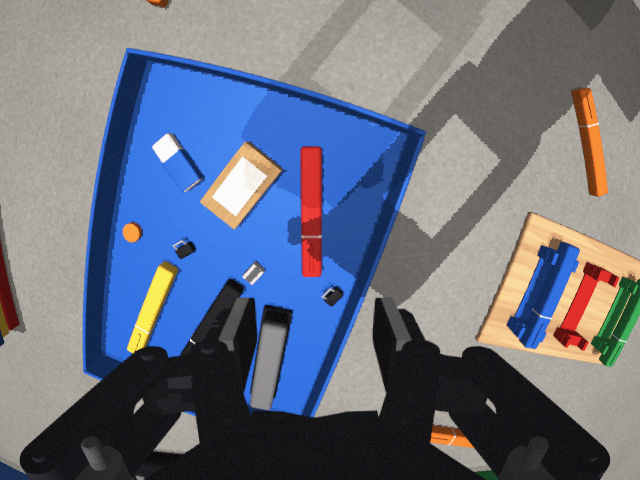

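Marker centre is (0.435,-0.128) with yaw 7.9°, agreeing with the top view. Its pixel is (311,211), and the staple box and clip are clear of the fingers. Next I correct by about 3 mm, descend and grip.

```bash
python3 -m pendant '{"dp":[[0.025,-0.0034,0.0006],[0.025,0,0],[0.025,0,0],[0.025,0,0],[0.025,0,0],[0.025,0,0],[0.025,0,0],[0.025,0,0],[0.006,0,0],[0.006,0,0],[0.006,0,0],[0.006,0,0],[0,0,0],[0,0,0]],"delta_rot":[[0,0,0],[0,0,0],[0,0,0],[0,0,0],[0,0,0],[0,0,0],[0,0,0],[0,0,0],[0,0,0],[0,0,0],[0,0,0],[0,0,0],[0,0,0],[0,0,0]],"grip":[0.05,0.05,0.05,0.05,0.05,0.05,0.05,0.05,0.05,0.05,0.05,0.05,0.05,0.05]}' 40
python3 -m pendant '{"dp":[[0,0,0],[0,0,0],[0,0,0],[0,0,0],[0,0,0],[0,0,0],[0,0,0],[0,0,0]],"delta_rot":[[0,0,0],[0,0,0],[0,0,0],[0,0,0],[0,0,0],[0,0,0],[0,0,0],[0,0,0]],"grip":[0.01,0.01,0.01,0.01,0.01,0.01,0.01,0.01]}' 40
```

```text
time_s: 4.28
position: [0.4354, -0.1291, 0.0078]
eef_rot: [[0.001, -0.135, 0.991], [-0.0, 0.991, 0.135], [-1.0, -0.001, 0.001]]
ft_force: [0.2, -0.5, 0.6]
finger_gap: 0.0496
time_s: 4.95
position: [0.4356, -0.1292, 0.008]
eef_rot: [[0.001, -0.136, 0.991], [-0.001, 0.991, 0.136], [-1.0, -0.001, 0.001]]
ft_force: [-0.4, 0.3, 6.6]
finger_gap: 0.019
```

Gap 0.019 means it is gripped (20 mm barrel). Lift.

```bash
python3 -m pendant '{"dp":[[-0.01,0,0],[-0.022,0,0],[-0.022,0,0],[-0.022,0,0],[-0.022,0,0],[-0.022,0,0],[-0.022,0,0],[0,0,0],[0,0,0]],"delta_rot":[[0,0,0],[0,0,0],[0,0,0],[0,0,0],[0,0,0],[0,0,0],[0,0,0],[0,0,0],[0,0,0]],"grip":[0.01,0.01,0.01,0.01,0.01,0.01,0.01,0.01,0.01]}' 40
python3 - <<'E'
from h import *
from bench import r
c=r.camera_info("wrist");im=r.get_image("wrist");cv2.imwrite("pics/w3.png",im[...,::-1])
s=r.observe();zt=s["position"][2]
for b in blobs(redmask(im),200): print(b,rect(c,b,zt+.017,True))
print(s["position"])
E
```

```text
time_s: 5.7
position: [0.4357, -0.1293, 0.1504]
eef_rot: [[0.003, -0.136, 0.991], [-0.002, 0.991, 0.136], [-1.0, -0.002, 0.002]]
ft_force: [-0.2, -0.6, -0.8]
finger_gap: 0.0194
((625.0000610351562, 336.00006103515625), (36.671512603759766, 98.38699340820312), 26.56505012512207) (array([0.4299, 0.0415]), [np.float64(0.051885007831952205), np.float64(0.03924413336736416)], np.float64(172.83540189990228))
((314.5, 288.0), (258.0, 57.0), 90.0) (array([ 0.4259, -0.1307]), [np.float64(0.019305376099959474), np.float64(0.11194440448487959)], np.float64(9.507583448059647))
[ 0.4348 -0.1288  0.1492]
```

View pics/w3.png

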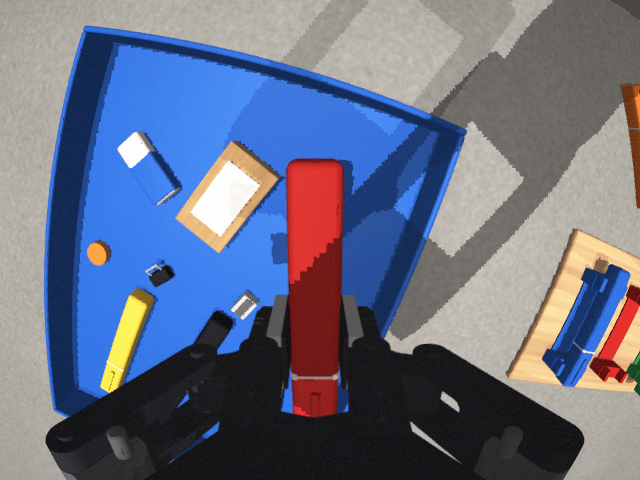

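The marker is held, level and centred: its far end is about 65 mm from the TCP. The other things in the tray have not moved. Now to the rest.

```bash
python3 -m pendant '{"dp":[[0,0.02,0.0065],[0,0.0298,0.0095],[0,0.0298,0.0095],[0,0.0298,0.0095],[0,0.0298,0.0095],[0,0.0298,0.0095],[0,0.0298,0.0095],[0,0.0298,0.0095],[0,0.0298,0.0095],[0,0.0298,0.0095],[0,0.0298,0.0095],[0,0.0298,0.0095],[0,0.0100,0.003],[0,0,0],[0,0,0],[0,0,0],[0,0,0],[0,0,0],[0,0,0]],"delta_rot":[[0,0,0],[0,0,0],[0,0,0],[0,0,0],[0,0,0],[0,0,0],[0,0,0],[0,0,0],[0,0,0],[0,0,0],[0,0,0],[0,0,0],[0,0,0],[4,0,0],[4,0,0],[4,0,0],[3.9,0,0],[0,0,0],[0,0,0]],"grip":[0.01,0.01,0.01,0.01,0.01,0.01,0.01,0.01,0.01,0.01,0.01,0.01,0.01,0.01,0.01,0.01,0.01,0.01,0.01]}' 40
python3 - <<'E'
from h import *
from bench import r
for n in("wrist","top"):
    im=r.get_image(n);cv2.imwrite(f"pics/{n}4.png",im[...,::-1])
print(r.observe()["position"],r.observe()["eef_rot"])
E
```

```text
time_s: 7.33
position: [0.4987, 0.2405, 0.148]
eef_rot: [[-0.002, 0.139, 0.99], [-0.001, 0.99, -0.139], [-1.0, -0.001, -0.002]]
ft_force: [0.7, -0.8, -0.2]
finger_gap: 0.0191
[0.4991 0.2406 0.1485] [[-0.0014  0.1395  0.9902]
 [-0.0005  0.9902 -0.1395]
 [-1.     -0.0007 -0.0013]]
```

View pics/wrist4.png

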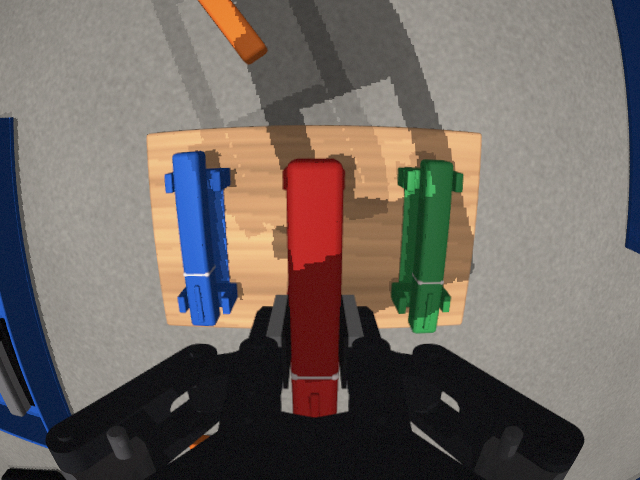

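Aligned over the red rest, with the saddle edges symmetrical about the marker at (284..345,180). I lower it to just above the prongs and look.

```bash
python3 -m pendant '{"dp":[[0.02,0,0],[0.02,0,0],[0.02,0,0],[0.02,0,0],[0.01,0,0],[0.008,0,0],[0,0,0],[0,0,0]],"delta_rot":[[0,0,0],[0,0,0],[0,0,0],[0,0,0],[0,0,0],[0,0,0],[0,0,0],[0,0,0]],"grip":[0.01,0.01,0.01,0.01,0.01,0.01,0.01,0.01]}' 40
python3 - <<'E'
from h import *
from bench import r
a=r.get_image("wrist")[130:340,130:500];b=r.get_image("scene")[150:260,340:500]
a=cv2.resize(a,(740,420));cv2.imwrite("pics/w5s.png",cv2.resize(b,(800,550),interpolation=2)[...,::-1]);cv2.imwrite("pics/w5.png",a[...,::-1])
E
```

```text
time_s: 8.1
position: [0.4997, 0.2411, 0.0516]
eef_rot: [[0.0, 0.141, 0.99], [-0.0, 0.99, -0.141], [-1.0, 0.0, 0.0]]
ft_force: [-1.0, 0.1, 0.4]
finger_gap: 0.0192
```

View pics/w5.png

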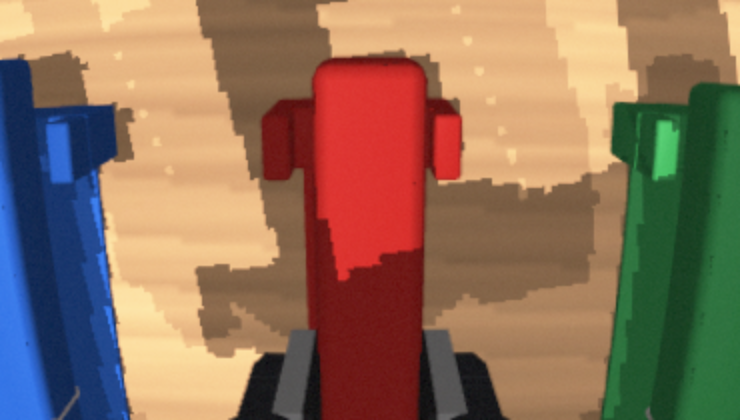

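The prongs span 263–461 (middle 362) and the marker's middle is at 369, so it is about 1.6 mm off towards +y. I shift 1.5 mm and lower it into the saddles.

```bash
python3 -m pendant '{"dp":[[0,-0.0015,0],[0.005,0,0],[0.005,0,0],[0.003,0,0],[0.002,0,0],[0.002,0,0],[0.001,0,0],[0,0,0],[0,0,0],[0,0,0]],"delta_rot":[[0,0,0],[0,0,0],[0,0,0],[0,0,0],[0,0,0],[0,0,0],[0,0,0],[0,0,0],[0,0,0],[0,0,0]],"grip":[0.01,0.01,0.01,0.01,0.01,0.01,0.01,0.01,0.01,0.01]}' 40
```

```text
time_s: 9.03
position: [0.4993, 0.2396, 0.0333]
eef_rot: [[0.0, 0.141, 0.99], [0.0, 0.99, -0.141], [-1.0, 0.0, 0.0]]
ft_force: [-0.5, -0.2, -0.8]
finger_gap: 0.0192
```

No contact force yet, so I ease down a little further.

```bash
python3 -m pendant '{"dp":[[0.0007,0,0],[0.0007,0,0],[0,0,0],[0,0,0]],"delta_rot":[[0,0,0],[0,0,0],[0,0,0],[0,0,0]],"grip":[0.01,0.01,0.01,0.01]}' 40
python3 - <<'E'
from h import *
from bench import r
b=r.get_image("scene")[150:260,340:500]
w=r.get_image("wrist")[130:340,130:500]
o=np.vstack([cv2.resize(w,(500,284)),cv2.resize(b,(500,316),interpolation=2)])
cv2.imwrite("pics/w6.png",o[...,::-1])
E
```

```text
time_s: 9.37
position: [0.4994, 0.2397, 0.0331]
eef_rot: [[0.001, 0.141, 0.99], [0.0, 0.99, -0.141], [-1.0, 0.0, 0.001]]
ft_force: [-2.3, -0.9, 8.7]
finger_gap: 0.019
```

View pics/w6.png

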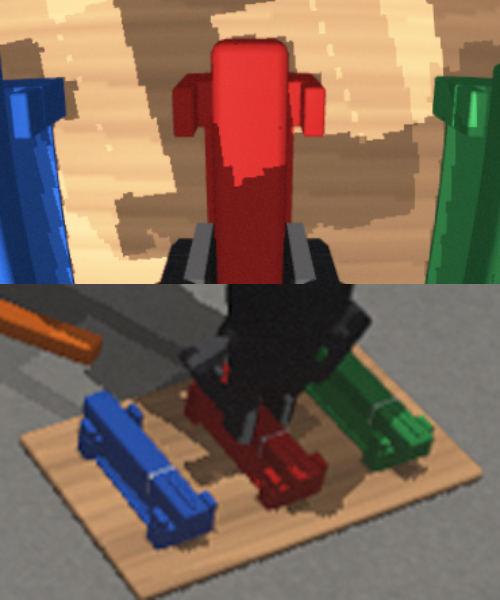

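The force is 8.7 N at TCP z 0.033, the height I worked out for seating. Both views show the marker between the prongs of both saddles. Release gently and back off.

```bash
python3 -m pendant '{"dp":[[-0.0005,0,0],[0,0,0],[0,0,0],[0,0,0],[0,0,0],[0,0,0],[0,0,0],[0,0,0],[-0.008,0,0],[-0.015,0,0],[-0.025,0,0],[-0.025,0,0],[-0.025,0,0],[-0.025,0,0],[-0.025,0,0],[0,0,0],[0,0,0]],"delta_rot":[[0,0,0],[0,0,0],[0,0,0],[0,0,0],[0,0,0],[0,0,0],[0,0,0],[0,0,0],[0,0,0],[0,0,0],[0,0,0],[0,0,0],[0,0,0],[0,0,0],[0,0,0],[0,0,0],[0,0,0]],"grip":[0.019,0.021,0.024,0.028,0.034,0.042,0.042,0.042,0.042,0.042,0.042,0.042,0.042,0.042,0.042,0.042,0.042]}' 20
python3 - <<'E'
from h import *
from bench import r
c=r.camera_info("wrist");w=r.get_image("wrist")
m=redmask(w)
for b in blobs(m,200): print(b,rect(c,b,.05,True))
o=np.vstack([cv2.resize(w[110:350,130:500],(462,300)),cv2.resize(r.get_image("scene")[150:260,340:500],(462,300),interpolation=2)])
cv2.imwrite("pics/w7.png",o[...,::-1])
E
```

```text
time_s: 10.88
position: [0.5003, 0.2399, 0.1827]
eef_rot: [[0.004, 0.141, 0.99], [0.001, 0.99, -0.141], [-1.0, 0.002, 0.004]]
ft_force: [-0.6, -0.3, -0.4]
finger_gap: 0.0423
((313.5, 225.5), (159.0, 53.0), 90.0) (array([0.4981, 0.2397]), [np.float64(0.03881850087188208), np.float64(0.1274655155392301)], np.float64(-7.028558810419106))
```

View pics/w7.png

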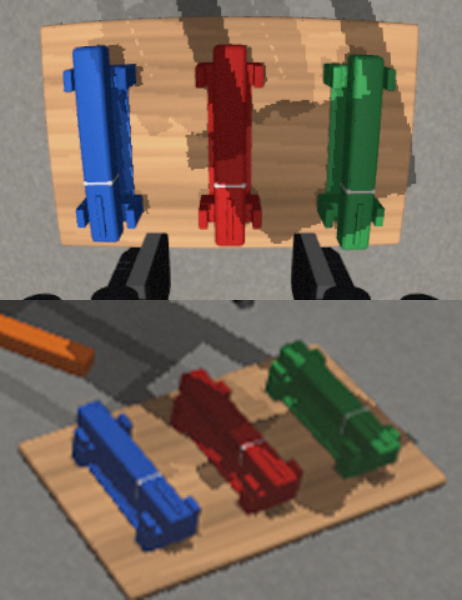

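Seated across both saddles and centred. The blue and green markers are in place, and the gripper is clear.

```bash
python3 -c "
from bench import r
print(r.hand_in())"
```

```text
the job is handed in; nothing more can be done
None
```

The red marker is out of the tray and lies across both saddles of the red rest. I handed the job in at about 11 s of the 40 s allowed.

- **Grasp:** I gripped the marker at its middle with about 40 N and lifted it straight up. A view after the lift showed the tray's other visible things unmoved; the gripper partly hid the black marker and stapler.
- **Placing:** I corrected about 1.5 mm sideways above the rest, then lowered it until 8.7 N of contact. That came at the height I had worked out for seating, and only then did I open the fingers.
- **Last checks:**
  - The wrist and scene views show the marker between the prongs of both saddles, level with its neighbours.
  - Its centre measures about (0.498, 0.240), against my estimate of (0.4995, 0.241) for the rest's seat.
  - The blue and green markers are still in their rests, and the gripper was clear at about 0.18 m with no load.
- **Disagreements:** My separate estimates of the seat differed by 2–4 mm, within the ±5 mm the slot allows. No check failed. I took no fresh picture of the tray after releasing the marker.

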